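# Steady the rocking hand press

## Robot

A 6-joint arm with a two-finger parallel gripper is mounted at the origin on the work surface. World frame = base frame: x ahead of the robot, y to its left, z up, the work surface at z = 0. Lengths are in m, angles in rad, forces in N, time in s.
With the tool pointing down it reaches from about 0.3 to 0.875 m from the base axis. Payload 6.4 kg.
Tool frame: the origin (TCP) lies at the centre of the arm's flange, where the gripper is bolted on; the fingertips stand 173 mm ahead of it and the grasp point (between the pads) lies 155 mm ahead of it; z points along the fingers, y is the line along which they close (so a half turn about z gives the same grasp; the last joint's range is limited). The gripper opens to 85 mm and grips with 20 to 120 N. Pads are 22 mm wide; open, the fingers measure 114 mm over their backs; the gripper's body (76 mm by 85 mm) begins 54 mm behind the grasp point. The pads swing forward as they close: fully open they stand 13 mm farther back than shut.
Start: joints at [0.979, 0.181, 1.607, -0, 1.354, -0.206], TCP at [0.216, 0.533, 0.405] pointing down, gripper open.
Joint ranges: [-2.99, 2.99], [-0.89, 2.07], [0.3, 2.58], [-1.14, 4.28], [0, 2.63], [-3.12, 3.12]. Speed limits (rad/s): [2.57, 2.57, 3.01, 3.14, 3.14, 3.14].

## Interface

Orientations are given as a unit quaternion [w, x, y, z].
In Python, from bench import get_obs, camera, get_calibration, hand_in gives the robot as it stands. The module is installed in compiled form; this text tells all that it offers.
- The arm moves only by the tool drive_tool, never from a script. Its argument "increments" is a list of rows, each a list of 2 entries, a list of its own where there are three numbers: the shift along the tool's x, y, z normalised to -1 to 1, where 1 is 250 mm, then the turn about the tool's z normalised to -1 to 1, where 1 is 90 degrees. A call has exactly 8 rows; each row is the pose to reach, as a shift and turn from the pose commanded when the call began, along the tool's axes at that moment; what a row does not reach only later rows make up. A row lasts 1/8 s, in which the tool goes at most 62.5 mm and 10.7 degrees, less where a joint would pass 70% of its speed; a pose out of reach is approached as far as the arm can. A call with a number of a shift or a turn outside -1 to 1 is refused whole. A call with a gripper value outside its range is refused whole. "claw" is the closure, from 0 (fully open) to 1 (shut), set as the call begins (left out, the last holds). The fingers move at their own pace and stop on an object; the grip force is fixed at half the most. Time passes only in rows, so rows that repeat a pose let the fingers close, or fill a call up. It gives the time, the measured TCP pose, the force and the opening at its end, in the units of the state.
- get_obs(): the state, without advancing time (a new reading comes with each control period).
- camera(name): name is "scene" or "top"; returns the picture (480x640x3 uint8, blue, green, red); there is no depth.
- get_calibration(name): a dict with "K" (3x3 intrinsics, pixels), "origin" and "orientation" of the camera in the world. Camera axes: x right, y down, z forward; pixel columns grow to the right and rows downward; lengths in m; the calibration is good to about 2 mm. A picture is of the moment at which its call begins. get_calibration takes no time and is no camera call.
- hand_in(): hands the job in, once; it reports no verdict.
The state is a dict: "time_s": time; "q": joint angles; "dq": joint speeds; "joint_efforts": joint torques, N m; "eef_pos": TCP position; "eef_rot": TCP orientation; "wrist_force": force on the tool from outside, world axes, zero at the start; "torque": the same for the moment, N m; "opening": opening from 0.0 (shut) to 1.0 (fully open).
Only numpy, scipy, OpenCV 4.12 (cv2) and the standard library are available. Lean on these libraries where they do the work, as an engineer would, in place of code of your own. Each camera call takes 0.05 s, during which the arm holds its last target. There are 200 camera calls.

## Task

The iron hand press rocks on its teak stand because the stand's brass-knobbed screw foot is too short. Turn the knob clockwise to screw that foot down until its rubber pad is firmly squeezed on the table and all four feet carry the stand, but not so far that another foot is lifted. Then prove it with a stroke of the lever: push it fully down to its stop, let it come back up by itself, and leave everything else on the table where it is.

Things in the scene. Friction and masses are not known exactly. Their poses are not given: they have to be found in the camera images.
- stand: teak board 300 (x) x 250 (y) x 24 mm with a black cast-iron hand press, 8 kg, loose on four feet. Origin on the table under the board's middle; x to the back (away from the robot at yaw 0), y left, z up. Board top 64 mm up. Press column and head: x -25 to 100, y -13 to 37 mm, up to 250 mm high; the lever reaches forward (-x) from the head's top.
- stand_mid (a point): the middle of the board's top face, 64 mm above the origin of the stand
- knob_grip (a point): middle of the knurled brass knob of the screw foot, on its vertical axis at (-125, 100) mm in the stand's frame (front left corner). Knob 40 mm in diameter, 28 mm tall (14 mm above and below this point), red mark on top; a brass bush under it rises to 70 mm. Grip it from above at any angle; it goes down as it is turned. At joint value 6.28 this point is 94 mm above the table.
- foot_knob (a joint): turn of the knob in rad, growing clockwise seen from above, 0 to 12; stays where left, 0.1 N m to turn. Clockwise lowers knob and foot 1.27 mm per rad. The pad just touches at 6.28; below that it hangs clear (1.8 to 5.2 mm at the start) and the stand rocks. Beyond, the soft pad takes about 7 N per mm: all four feet carry well from 6.7 to 8.8 (best 7.6); past 9.2 the front right foot lifts.
- foot_pad: black sponge-rubber pad, 36 mm in diameter and 20 mm thick, under the screw foot, below the knob; origin in the middle of its underside
- foot_front_right: turned teak foot, fixed, 34 mm in diameter, 40 mm tall with a 12 mm steel glide under it, at (-125, -100) mm in the stand's frame; origin at the middle of its underside
- foot_back_left: fixed teak foot like the others, at (125, 100) mm in the stand's frame; origin at the middle of its underside
- foot_back_right: fixed teak foot like the others, at (125, -100) mm in the stand's frame; origin at the middle of its underside
- lever (a joint): press lever angle in rad: 0 at rest (rising 0.50 rad above level towards the stand's -x), 0.55 fully down at its stop (0.05 rad below level). A spring lifts it back: about 8 N down on the handle starts it, 14 N holds it at the stop.
- lever_grip (a point): point on the axis of the lever's dark wooden handle, 140 mm from the pivot. The handle is a round bar 26 mm in diameter that runs from 92 to 176 mm from the pivot; push on its top from above.
- lever_pivot (a point): pivot of the lever, its axis along the stand's y, at (35, 12, 236) mm in the stand's frame
- kaya_board: faded kaya shogi board, fixed, 364 x 333 mm, 60 mm high, right of the press; origin under its middle
- sake_cup: cracked grey stoneware cup, 60 mm across, 48 mm tall, standing left of the press; origin under its middle
- candle_holder: brass chamber candlestick with a pale candle, 110 mm across with a ring handle to 80 mm from its middle, 170 mm tall, to the right near the robot; origin under its middle
- tray_0: bottom one of three stacked boxwood piece trays, each 170 x 170 x 34 mm, left of the press; origin under its middle
- tray_1: middle tray of the stack
- tray_2: top tray of the stack
- piece_a: boxwood shogi piece, 31 x 27 x 9 mm, on the kaya board
- piece_b: another piece on the kaya board
- piece_c: piece lying on the front right of the teak stand

How it is judged:
By the outcome, as a careful person would: the job done as asked, in the order asked, and still so for the second after the job is handed in, with the robot touching nothing.
It also fails if it takes over 56 s, if anything falls off the work surface, if the arm or the gripper's body presses on something with over 40 N, if the wrist force passes 120 N, or if a joint passes its speed limit or range.

## Working session

There is one attempt and no reset: what is moved stays moved. The work goes in short steps, Python scripts to look and compute and a tool call to move; the robot and the scene stay as the last step left them, time stands still between calls to the robot, and variables do not carry over. Pictures are saved under pics/ and viewed, on a budget of 10 in all, crops included, one or two more only if the job needs it, and the job is handed in when it is done.

Besides the shell and the picture viewer there is one more tool, called after ">>>" as a command line: name --argument value ..., lists and objects as JSON in quotes. drive_tool: Moves the arm, as the interface text tells. Its arguments: {"type":"object","properties":{"increments":{"type":"array","items":{"type":"array"}},"claw":{"type":"number"}},"required":["increments"]}

```bash
mkdir -p pics
python3 - <<'E'
from bench import *
import cv2
for n in("scene","top"):
    cv2.imwrite(f"pics/{n}0.png",camera(n)); c=get_calibration(n); print(n,c)
o=get_obs(); print(o)
E
```

```text
scene {'K': array([[616.26641562,   0.        , 319.79272045],
       [  0.        , 616.26641562, 241.80802251],
       [  0.        ,   0.        ,   1.        ]]), 'origin': array([ 1.04333435, -0.76423915,  1.69150702]), 'orientation': array([-0.2560297 ,  0.91846073,  0.29147077, -0.07696405])}
top {'K': array([[526.44833207,   0.        , 321.46141825],
       [  0.        , 526.44833207, 244.08337938],
       [  0.        ,   0.        ,   1.        ]]), 'origin': array([ 0.19803153, -0.01745145,  1.80239224]), 'orientation': array([ 0.07259408, -0.69281214,  0.7138233 , -0.07209534])}
{'time_s': 0.1, 'q': array([ 9.78706024e-01,  1.81484933e-01,  1.60788543e+00,  6.88267815e-06,
        1.35381665e+00, -2.06307301e-01]), 'dq': array([ 0.00073956, -0.00195837, -0.00174378,  0.00090995,  0.0007722 ,
        0.00160524]), 'joint_efforts': array([ 1.59782528e-03, -4.45873725e+01, -3.52236593e+01, -1.06938651e-04,
        4.16020179e-03,  1.00660750e-04]), 'eef_pos': array([0.21622457, 0.53255807, 0.40387472]), 'eef_rot': array([-3.12943073e-04,  1.91698236e-01,  9.81453591e-01, -7.33191711e-04]), 'wrist_force': array([0.02013617, 0.26215432, 0.32582403]), 'torque': array([ 0.01544775, -0.0157582 ,  0.01950643]), 'opening': 0.9996756766578302}
```

View pics/scene0.png

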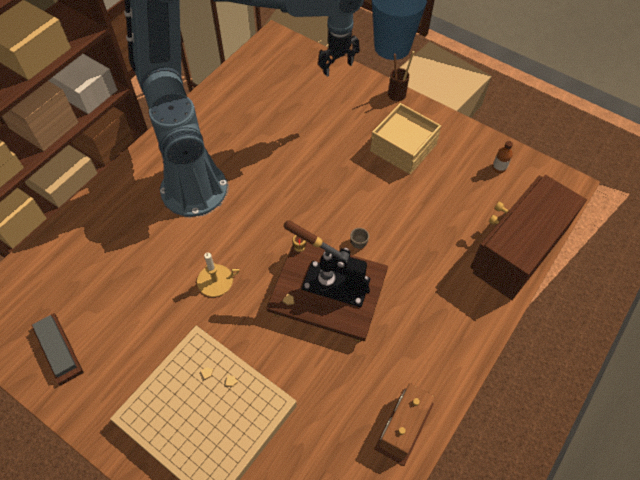

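View pics/top0.png

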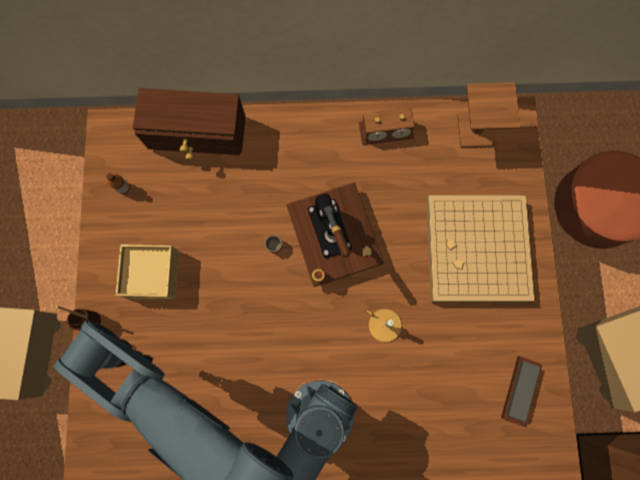

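The scene view shows the stand at about (328,290), with the lever pointing up-left. In the top view the stand is at (335,233), the knob at (318,274), the lever handle at about (340,240) and piece_c at (367,251). I'll enlarge both.

Run:
```python
import cv2,numpy as np
t=cv2.imread("pics/top0.png")[175:295,280:390]; s=cv2.imread("pics/scene0.png")[215:340,260:395]
t=cv2.resize(t,None,fx=4,fy=4,interpolation=3); s=cv2.resize(s,(372,480) if 0 else (400,370),interpolation=3)
c=np.zeros((480,800,3),np.uint8)
c[:480,:440]=t[:480,:440]; s=cv2.resize(cv2.imread("pics/scene0.png")[215:335,262:352],(360,480),interpolation=3); c[:,440:]=s
cv2.imwrite("pics/crop1.png",c)
```

```text
(no output)
```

View pics/crop1.png

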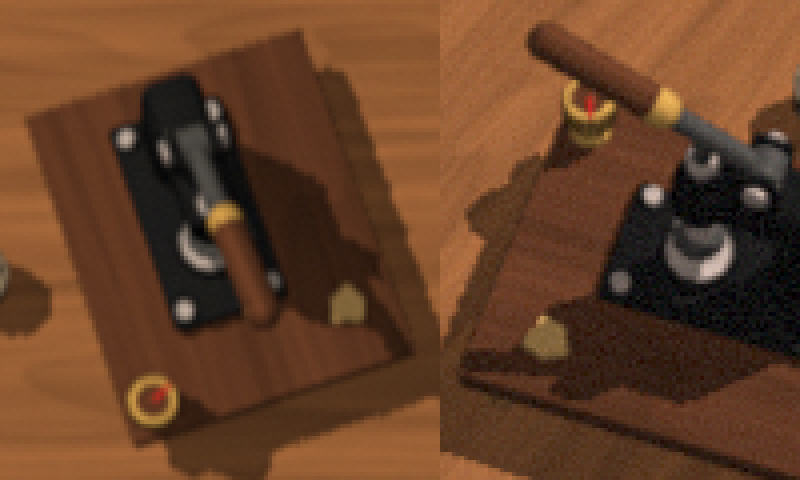

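```bash
cat > h.py <<'E'
import numpy as np
from scipy.spatial.transform import Rotation as R
from bench import *
def rot(q): return R.from_quat(np.r_[q[1:],q[0]])
def back(n,uv,z):
    c=get_calibration(n); d=rot(c["orientation"]).apply(np.linalg.inv(c["K"])@[uv[0],uv[1],1.]); o=c["origin"]
    return o+d*(z-o[2])/d[2]
def proj(n,p):
    c=get_calibration(n); x=c["K"]@rot(c["orientation"]).inv().apply(np.array(p)-c["origin"]); return x[:2]/x[2]
E
python3 - <<'E'
from h import *
np.set_printoptions(precision=4,suppress=True)
T=lambda u,v:(280+u/4,175+v/4); S=lambda u,v:(262+(u-440)/4,215+v/4)
P=[back("top",T(*p),.064)[:2] for p in[(137,443),(412,352),(300,30),(25,120)]]  # FL FR BR BL
print(np.array(P),[np.linalg.norm(P[i]-P[i-1]) for i in range(4)])
M=np.array([[-.15,.125],[-.15,-.125],[.15,-.125],[.15,.125]])
P=np.array(P);c=P.mean(0)
a=np.arctan2(sum(M[:,0]*(P-c)[:,1]-M[:,1]*(P-c)[:,0]),sum((M*(P-c)).sum(1)))
Rm=np.array([[np.cos(a),-np.sin(a)],[np.sin(a),np.cos(a)]])
W=lambda x,y:Rm@[x,y]+c
print("stand",c,a)
k=W(-.125,.1); print("knob pred",k,"top",back("top",T(153,400),.1115)[:2],"scene",back("scene",S(588,92),.1115)[:2])
lg=lambda r,th:np.r_[W(.035-r*np.cos(th),.012),.236+r*np.sin(th)]
for r,th in((.14,.5),(.176,.5),(.14,-.05)):
  p=lg(r,th); print("lever",r,th,p,proj("top",p),proj("scene",p))
print("tip obs",T(262,318),S(545,40),"sc FR corner",S(462,378),proj("scene",np.r_[W(-.15,-.125),.064]))
print("cup",back("top",(274,243),.048),"candle top",back("top",(390,323),.17),"tray",back("top",(146,271),.102))
o=get_obs(); r=rot(o["eef_rot"]).as_matrix(); print(r)
E
```

```text
[[ 0.419   0.0065]
 [ 0.4886 -0.2255]
 [ 0.7732 -0.1439]
 [ 0.6998  0.095 ]] [np.float64(0.2944152447260969), np.float64(0.24221413755710844), np.float64(0.2961127015155284), np.float64(0.24985248151247738)]
stand [ 0.5951 -0.067 ] 0.2933254979955894
knob pred [ 0.4466 -0.0074] top [ 0.4476 -0.0081] scene [ 0.449  -0.0051]
lever 0.14 0.5 [ 0.5076 -0.0809  0.3031] [342.0615 244.1982] [298.5019 231.2149]
lever 0.176 0.5 [ 0.4773 -0.09    0.3204] [345.8525 253.2116] [287.0579 224.517 ]
lever 0.14 -0.05 [ 0.4913 -0.0858  0.229 ] [343.0314 254.3354] [293.2877 243.7733]
tip obs (345.5, 254.5) (288.25, 225.0) sc FR corner (267.5, 309.5) [264.3757 307.2598]
cup [0.5714 0.1398 0.048 ] candle top [ 0.2837 -0.2244  0.17  ] tray [0.4791 0.5544 0.102 ]
[[-0.9265  0.3763 -0.0009]
 [ 0.3763  0.9265 -0.0013]
 [ 0.0003 -0.0016 -1.    ]]
```

Checks agree: edge lengths are about 300/250, and the knob is within 3 mm in both views. The plan is:
1. Probe the knob top with shut fingertips to measure its height, which gives the joint value.
2. Grip and turn.
3. Probe again.
4. Stroke the lever.

```bash
cat >> h.py <<'E'
def go(p):
    o=get_obs(); r=rot(o["eef_rot"]).as_matrix()
    print("t",round(o["time_s"],2),"pos",o["eef_pos"].round(4),"q",o["q"].round(3),"F",o["wrist_force"].round(2),"open",round(o["opening"],3))
    print("units to go",(r.T@(np.array(p)-o["eef_pos"])/.25).round(4))
E
python3 -c "
from h import *
go([.4475,-.007,.34])"
```

```text
t 0.1 pos [0.2162 0.5326 0.4039] q [ 0.979  0.181  1.608  0.     1.354 -0.206] F [0.02 0.26 0.33] open 1.0
units to go [-1.6693 -1.6511  0.2575]
```

>>> drive_tool --increments '[[[-0.08, -0.08, 0], -0.08], [[-0.2, -0.2, 0], -0.18], [[-0.35, -0.35, 0], -0.29], [[-0.5, -0.5, 0], -0.4], [[-0.64, -0.64, 0], -0.51], [[-0.76, -0.76, 0], -0.62], [[-0.83, -0.83, 0], -0.73], [[-0.85, -0.85, 0], -0.8]]' --claw 1

```text
time_s: 1.1
eef_pos: [0.3337, 0.2545, 0.4044]
eef_rot: [-0.0, -0.423, 0.906, -0.0]
wrist_force: [-0.5, -0.6, -1.2]
opening: -0.001
```

```bash
python3 -c "
from h import *
go([.4475,-.007,.31])"
```

```text
t 1.1 pos [0.3337 0.2545 0.4044] q [ 0.367 -0.186  1.974 -0.     1.355 -2.076] F [-0.45 -0.65 -1.2 ] open -0.001
units to go [ 0.5085 -1.0209  0.378 ]
```

>>> drive_tool --increments '[[[0.04, -0.08, 0], 0], [[0.12, -0.24, 0], 0], [[0.22, -0.44, 0], 0], [[0.32, -0.64, 0.05], 0], [[0.41, -0.82, 0.1], 0], [[0.48, -0.95, 0.15], 0], [[0.508, -1.0, 0.2], 0], [[0.508, -1.0, 0.2], 0]]'

```text
time_s: 2.1
eef_pos: [0.4422, -0.0024, 0.3534]
eef_rot: [-0.001, -0.421, 0.907, 0.001]
wrist_force: [0.4, 0.5, -0.7]
opening: -0.007
```

Run:
```python
from h import *
import cv2
go([.4475,-.007,.29])
s=cv2.resize(camera("scene")[195:315,240:350],None,fx=3.6,fy=4,interpolation=3);t=cv2.resize(camera("top")[215:335,270:370],None,fx=4,fy=4,interpolation=3)
cv2.imwrite("pics/p4.png",np.hstack([t,s])); print(np.hstack([t,s]).shape)
```

```text
t 2.1 pos [ 0.4422 -0.0024  0.3534] q [-0.275 -0.069  1.978  0.     1.235 -2.715] F [ 0.39  0.45 -0.66] open -0.007
units to go [ 1.000e-04 -2.870e-02  2.535e-01]
(480, 796, 3)
```

View pics/p4.png

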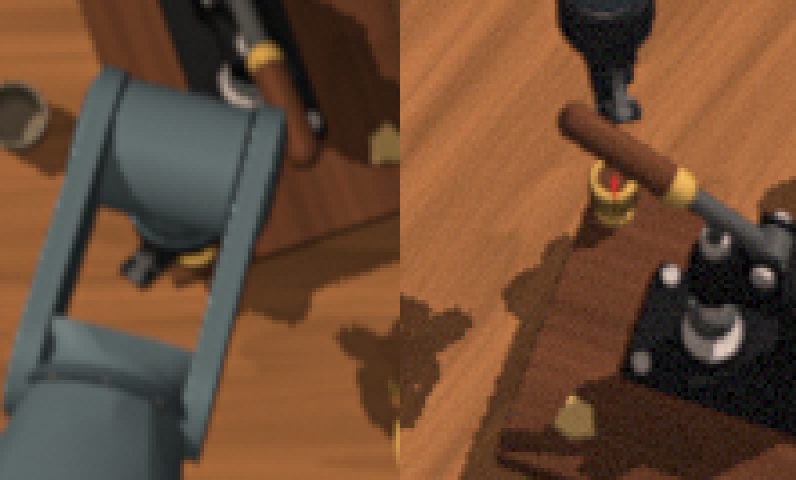

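Run:
```python
from h import *
np.set_printoptions(precision=4,suppress=True)
c=np.array([.5951,-.067]);a=.2933
Rm=np.array([[np.cos(a),-np.sin(a)],[np.sin(a),np.cos(a)]])
for uv in((270+287/4,215+110/4),(270+245/4,215+250/4),(270+120/4,215+68/4),(270+100/4,215+75/4)):
  for z in(.42,.47,.52): print(uv,z,(Rm.T@(back("top",uv,z)[:2]-c)).round(3))
import cv2
cv2.imwrite("pics/p5.png",cv2.resize(camera("scene")[60:320,150:480],(800,600)[:2] and (760,599),interpolation=3))
```

```text
(341.75, 242.5) 0.42 [-0.105  0.023]
(341.75, 242.5) 0.47 [-0.114  0.028]
(341.75, 242.5) 0.52 [-0.124  0.033]
(331.25, 277.5) 0.42 [-0.186  0.08 ]
(331.25, 277.5) 0.47 [-0.192  0.083]
(331.25, 277.5) 0.52 [-0.199  0.086]
(300.0, 232.0) 0.42 [-0.042  0.12 ]
(300.0, 232.0) 0.47 [-0.053  0.122]
(300.0, 232.0) 0.52 [-0.065  0.123]
(295.0, 233.75) 0.42 [-0.042  0.135]
(295.0, 233.75) 0.47 [-0.054  0.136]
(295.0, 233.75) 0.52 [-0.065  0.137]
```

View pics/p5.png

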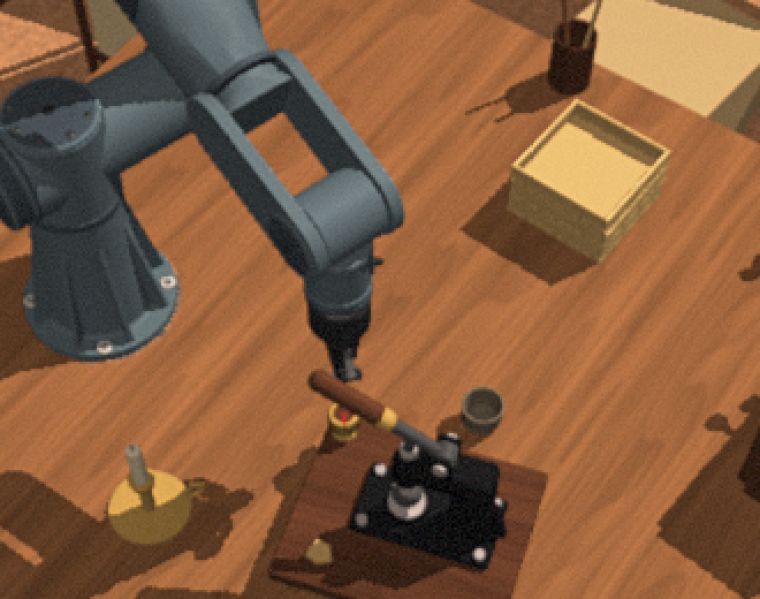

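The wrist fork sits well above the handle (about 0.5 m), so it has room. In this picture the knob is at (343,420), just below the shut fingertips. Descending to probe.

>>> drive_tool --increments '[[[0, -0.03, 0.02], 0], [[0, -0.03, 0.07], 0], [[0, -0.03, 0.13], 0], [[0, -0.03, 0.18], 0], [[0, -0.03, 0.22], 0], [[0, -0.03, 0.245], 0], [[0, -0.03, 0.26], 0], [[0, -0.03, 0.26], 0]]'

```text
time_s: 3.25
eef_pos: [0.4484, -0.0071, 0.2896]
eef_rot: [-0.0, -0.422, 0.907, 0.0]
wrist_force: [0.4, 0.4, 0.1]
opening: 0.001
```

```bash
python3 -c "
from h import *
go([.4475,-.007,.2865])"
```

```text
t 3.25 pos [ 0.4484 -0.0071  0.2896] q [-0.282  0.041  2.016 -0.     1.084 -2.723] F [0.36 0.37 0.07] open 0.001
units to go [0.002  0.0033 0.0126]
```

>>> drive_tool --increments '[[[0, 0, 0.006], 0], [[0, 0, 0.012], 0], [[0, 0, 0.014], 0], [[0, 0, 0.014], 0], [[0, 0, 0.014], 0], [[0, 0, 0.014], 0], [[0, 0, 0.014], 0], [[0, 0, 0.014], 0]]'

```text
time_s: 4.25
eef_pos: [0.4484, -0.0071, 0.2862]
eef_rot: [-0.0, -0.422, 0.907, -0.0]
wrist_force: [-0.3, -0.0, -0.4]
opening: 0.001
```

>>> drive_tool --increments '[[[0, 0, 0.002], 0], [[0, 0, 0.004], 0], [[0, 0, 0.004], 0], [[0, 0, 0.004], 0], [[0, 0, 0.004], 0], [[0, 0, 0.004], 0], [[0, 0, 0.004], 0], [[0, 0, 0.004], 0]]'

```text
time_s: 5.25
eef_pos: [0.4484, -0.0071, 0.2852]
eef_rot: [0.0, -0.422, 0.907, -0.0]
wrist_force: [-0.7, 0.1, 0.3]
opening: -0.002
```

>>> drive_tool --increments '[[[0, 0, 0.002], 0], [[0, 0, 0.004], 0], [[0, 0, 0.004], 0], [[0, 0, 0.004], 0], [[0, 0, 0.004], 0], [[0, 0, 0.004], 0], [[0, 0, 0.004], 0], [[0, 0, 0.004], 0]]'

```text
time_s: 6.25
eef_pos: [0.4484, -0.0071, 0.2842]
eef_rot: [0.0, -0.422, 0.907, -0.0]
wrist_force: [-0.4, -0.4, 0.4]
opening: 0.003
```

>>> drive_tool --increments '[[[0, 0, 0.002], 0], [[0, 0, 0.004], 0], [[0, 0, 0.004], 0], [[0, 0, 0.004], 0], [[0, 0, 0.004], 0], [[0, 0, 0.004], 0], [[0, 0, 0.004], 0], [[0, 0, 0.004], 0]]'

```text
time_s: 7.25
eef_pos: [0.4484, -0.0071, 0.2832]
eef_rot: [-0.0, -0.422, 0.907, 0.0]
wrist_force: [-1.3, 1.2, 2.3]
opening: -0.003
```

>>> drive_tool --increments '[[[0, 0, 0.002], 0], [[0, 0, 0.002], 0], [[0, 0, 0.002], 0], [[0, 0, 0.002], 0], [[0, 0, 0.002], 0], [[0, 0, 0.002], 0], [[0, 0, 0.002], 0], [[0, 0, 0.002], 0]]'

```text
time_s: 8.25
eef_pos: [0.4484, -0.0071, 0.2827]
eef_rot: [-0.0, -0.422, 0.907, -0.0]
wrist_force: [-2.9, 1.5, 4.1]
opening: -0.002
```

Contact comes at TCP z ≈ 0.2838, so the knob top is ≈110.8 mm, the gap ≈2.8 mm and the joint ≈4.1. I need about +3.5 rad (202°). Lifting, opening and descending around the knob.

>>> drive_tool --increments '[[[0, 0, -0.06], 0], [[0, 0, -0.12], 0], [[0, 0, -0.12], 0], [[0, 0, -0.12], 0], [[0, 0, -0.12], 0], [[0, 0, -0.12], 0], [[0, 0, -0.12], 0], [[0, 0, -0.12], 0]]' --claw 0

```text
time_s: 9.25
eef_pos: [0.4484, -0.0071, 0.3126]
eef_rot: [-0.0, -0.422, 0.907, 0.0]
wrist_force: [-0.6, 0.8, 0.2]
opening: 0.998
```

>>> drive_tool --increments '[[[0, 0, 0.03], 0], [[0, 0, 0.08], 0], [[0, 0, 0.13], 0], [[0, 0, 0.18], 0], [[0, 0, 0.22], 0], [[0, 0, 0.25], 0], [[0, 0, 0.262], 0], [[0, 0, 0.262], 0]]'

```text
time_s: 10.25
eef_pos: [0.4485, -0.0071, 0.2471]
eef_rot: [-0.0, -0.422, 0.907, 0.0]
wrist_force: [0.0, -0.3, -1.1]
opening: 0.997
```

>>> drive_tool --increments '[[[0, 0, 0], 0], [[0, 0, 0], 0], [[0, 0, 0], 0], [[0, 0, 0], 0], [[0, 0, 0], 0], [[0, 0, 0], 0], [[0, 0, 0], 0], [[0, 0, 0], 0]]' --claw 1

```text
time_s: 11.25
eef_pos: [0.4484, -0.007, 0.2474]
eef_rot: [-0.0, -0.422, 0.907, 0.0]
wrist_force: [-3.0, 2.9, 5.0]
opening: 0.452
```

The opening reads 0.452 (≈ the 40 mm knob), so it's gripped. Turning clockwise while following it down.

>>> drive_tool --increments '[[[0, 0, 0.001], 0.1], [[0, 0, 0.002], 0.2], [[0, 0, 0.003], 0.31], [[0, 0, 0.004], 0.42], [[0, 0, 0.005], 0.53], [[0, 0, 0.006], 0.64], [[0, 0, 0.0065], 0.75], [[0, 0, 0.0065], 0.8]]'

```text
time_s: 12.25
eef_pos: [0.4484, -0.0074, 0.2457]
eef_rot: [0.0, 0.193, 0.981, -0.0]
wrist_force: [-2.2, -1.7, 3.2]
opening: 0.451
```

```bash
python3 -c "
from h import *
go([.4484,-.0071,.2458]); print(get_obs()['torque'])"
```

```text
t 12.25 pos [ 0.4484 -0.0074  0.2457] q [-2.820e-01  1.210e-01  2.040e+00 -1.000e-03  9.810e-01 -1.463e+00] F [-2.23 -1.68  3.19] open 0.451
units to go [ 0.0006  0.0011 -0.0003]
[-0.13464048  0.27867767  0.06621606]
```

>>> drive_tool --increments '[[[0, 0, 0.001], 0.1], [[0, 0, 0.002], 0.2], [[0, 0, 0.003], 0.31], [[0, 0, 0.004], 0.42], [[0, 0, 0.005], 0.53], [[0, 0, 0.006], 0.64], [[0, 0, 0.0065], 0.75], [[0, 0, 0.0065], 0.8]]'

```text
time_s: 13.25
eef_pos: [0.4483, -0.0078, 0.2446]
eef_rot: [0.0, 0.733, 0.68, -0.001]
wrist_force: [-6.9, -4.1, 12.5]
opening: 0.452
```

>>> drive_tool --increments '[[[0, 0, 0.001], 0.1], [[0, 0, 0.002], 0.2], [[0, 0, 0.003], 0.31], [[0, 0, 0.004], 0.42], [[0, 0, 0.005], 0.53], [[0, 0, 0.005], 0.62], [[0, 0, 0.005], 0.64], [[0, 0, 0.005], 0.64]]'

```text
time_s: 14.25
eef_pos: [0.448, -0.0076, 0.2435]
eef_rot: [0.0, 0.97, 0.245, -0.001]
wrist_force: [-10.2, -2.8, 16.7]
opening: 0.453
```

Turned 3.52 rad in total (q6 confirms). Release, rise and probe again.

>>> drive_tool --increments '[[[0, 0, 0], 0], [[0, 0, 0], 0], [[0, 0, 0], 0], [[0, 0, 0], 0], [[0, 0, -0.03], 0], [[0, 0, -0.1], 0], [[0, 0, -0.18], 0], [[0, 0, -0.23], 0]]' --claw 0

```text
time_s: 15.25
eef_pos: [0.4487, -0.0072, 0.3016]
eef_rot: [0.0, 0.97, 0.244, 0.001]
wrist_force: [0.1, 0.3, 0.5]
opening: 1.0
```

>>> drive_tool --increments '[[[0, 0, 0], 0], [[0, 0, 0], 0], [[0, 0, 0], 0], [[0, 0, 0], 0], [[0, 0, 0.03], 0], [[0, 0, 0.06], 0], [[0, 0, 0.075], 0], [[0, 0, 0.075], 0]]' --claw 1

```text
time_s: 16.25
eef_pos: [0.4482, -0.0071, 0.2809]
eef_rot: [-0.0, 0.97, 0.244, -0.0]
wrist_force: [0.2, 0.4, 0.7]
opening: 0.004
```

```bash
python3 -c "
from h import *
go([.4484,-.0071,.281]); o=get_obs();print(o['torque'])"
```

```text
t 16.25 pos [ 0.4482 -0.0071  0.2809] q [-0.282  0.056  2.022 -0.     1.065  0.795] F [0.21 0.42 0.65] open 0.004
units to go [ 0.0005  0.0004 -0.0003]
[ 0.03281419 -0.00049384 -0.03338816]
```

>>> drive_tool --increments '[[[0, 0, 0.002], 0], [[0, 0, 0.004], 0], [[0, 0, 0.004], 0], [[0, 0, 0.004], 0], [[0, 0, 0.004], 0], [[0, 0, 0.004], 0], [[0, 0, 0.004], 0], [[0, 0, 0.004], 0]]'

```text
time_s: 17.25
eef_pos: [0.4484, -0.0071, 0.2804]
eef_rot: [-0.0, 0.97, 0.244, -0.0]
wrist_force: [0.7, 0.1, 0.2]
opening: 0.001
```

>>> drive_tool --increments '[[[0, 0, 0.002], 0], [[0, 0, 0.003], 0], [[0, 0, 0.003], 0], [[0, 0, 0.003], 0], [[0, 0, 0.003], 0], [[0, 0, 0.003], 0], [[0, 0, 0.003], 0], [[0, 0, 0.003], 0]]'

```text
time_s: 18.25
eef_pos: [0.4484, -0.0071, 0.2797]
eef_rot: [-0.0, 0.97, 0.244, 0.0]
wrist_force: [0.3, 0.2, 0.4]
opening: 0.002
```

>>> drive_tool --increments '[[[0, 0, 0.002], 0], [[0, 0, 0.002], 0], [[0, 0, 0.002], 0], [[0, 0, 0.002], 0], [[0, 0, 0.002], 0], [[0, 0, 0.002], 0], [[0, 0, 0.002], 0], [[0, 0, 0.002], 0]]'

```text
time_s: 19.25
eef_pos: [0.4485, -0.0071, 0.2794]
eef_rot: [0.0, 0.97, 0.244, 0.0]
wrist_force: [-2.0, -0.1, 4.9]
opening: 0.0
```

Contact is now at TCP z ≈ 0.2796, so the knob top is ≈106.6 mm and the joint ≈7.4. The turn count gives 7.6. The knob is also much stiffer under the probe, so the corner is carried. Rising, then over to the lever.

>>> drive_tool --increments '[[[0, 0, -0.08], 0], [[0, 0, -0.22], 0], [[0, 0, -0.4], 0], [[0, 0, -0.58], 0], [[0, 0, -0.76], 0], [[0, 0, -0.9], 0], [[0, 0, -0.98], 0], [[0, 0, -1.0], 0]]'

```text
time_s: 20.25
eef_pos: [0.4486, -0.0071, 0.5302]
eef_rot: [0.001, 0.97, 0.244, 0.001]
wrist_force: [0.8, 0.4, -0.2]
opening: -0.003
```

Run:
```python
from h import *
import cv2
go([.5007,-.083,.52])
s=cv2.resize(camera("scene")[195:315,240:350],None,fx=3.6,fy=4,interpolation=3);t=cv2.resize(camera("top")[200:320,275:375],None,fx=4,fy=4,interpolation=3)
cv2.imwrite("pics/p6.png",np.hstack([t,s]))
```

```text
t 20.25 pos [ 0.4486 -0.0071  0.5302] q [-0.282 -0.194  1.73   0.     1.603  0.795] F [ 0.82  0.38 -0.21] open -0.003
units to go [0.0397 0.3659 0.0416]
```

View pics/p6.png

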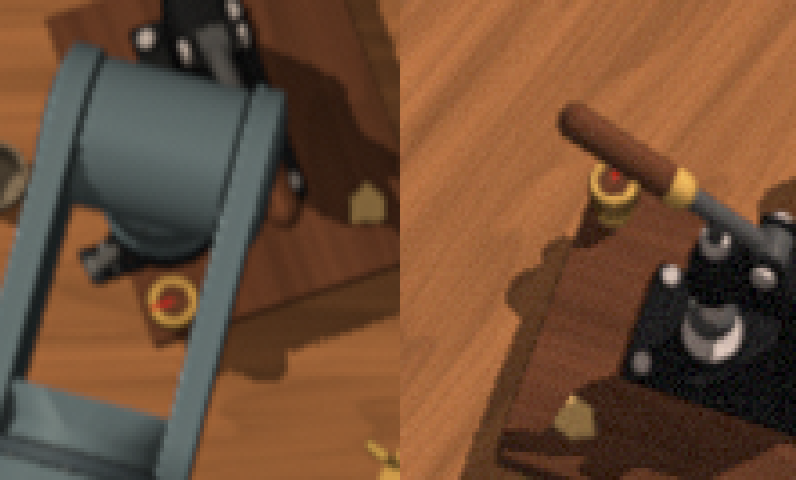

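In the top half the red mark now points left from the knob centre at (172,302), slightly down. That is about 200° clockwise of where it started, so the grip didn't slip. Piece_c and the stand are unmoved in both halves. Over to the lever.

>>> drive_tool --increments '[[[0.005, 0.04, 0], 0], [[0.013, 0.12, 0], 0], [[0.022, 0.2, 0], 0], [[0.03, 0.28, 0], 0], [[0.037, 0.34, 0], 0], [[0.04, 0.366, 0], 0], [[0.04, 0.366, 0.02], 0], [[0.04, 0.366, 0.04], 0]]'

```text
time_s: 21.35
eef_pos: [0.5004, -0.0825, 0.5188]
eef_rot: [-0.0, 0.97, 0.245, -0.0]
wrist_force: [-0.0, 0.6, -0.2]
opening: -0.001
```

```bash
python3 -c "
from h import *
go([.5007,-.083,.4155])"
```

```text
t 21.35 pos [ 0.5004 -0.0825  0.5188] q [-0.398 -0.048  1.621  0.     1.569  0.679] F [-0.04  0.59 -0.23] open -0.001
units to go [2.000e-04 2.400e-03 4.132e-01]
```

Down along the stroke at ~60 mm/s, stopping ~13 mm short, to check the force.

>>> drive_tool --increments '[[[0, 0.002, 0.04], 0], [[0, 0.002, 0.08], 0], [[0, 0.002, 0.13], 0], [[0, 0.002, 0.18], 0], [[0, 0.002, 0.23], 0], [[0, 0.002, 0.28], 0], [[0, 0.002, 0.32], 0], [[0, 0.002, 0.36], 0]]'

```text
time_s: 22.35
eef_pos: [0.5004, -0.0836, 0.4302]
eef_rot: [0.001, 0.97, 0.245, -0.0]
wrist_force: [-4.7, -0.8, 11.2]
opening: 0.0
```

>>> drive_tool --increments '[[[0, 0, 0.02], 0], [[0, 0, 0.03], 0], [[0, 0, 0.04], 0], [[0, 0, 0.05], 0], [[0, 0, 0.055], 0], [[0, 0, 0.055], 0], [[0, 0, 0.055], 0], [[0, 0, 0.055], 0]]'

```text
time_s: 23.35
eef_pos: [0.5, -0.0838, 0.4166]
eef_rot: [0.001, 0.97, 0.244, -0.001]
wrist_force: [-9.8, -3.0, 13.3]
opening: -0.0
```

>>> drive_tool --increments '[[[0, 0, 0.004], 0], [[0, 0, 0.006], 0], [[0, 0, 0.006], 0], [[0, 0, 0.006], 0], [[0, 0, 0.006], 0], [[0, 0, 0.006], 0], [[0, 0, 0.006], 0], [[0, 0, 0.006], 0]]'

```text
time_s: 24.35
eef_pos: [0.5, -0.0838, 0.4155]
eef_rot: [0.001, 0.97, 0.244, -0.001]
wrist_force: [-11.2, -2.3, 15.9]
opening: 0.002
```

>>> drive_tool --increments '[[[0, 0, 0.004], 0], [[0, 0, 0.008], 0], [[0, 0, 0.008], 0], [[0, 0, 0.008], 0], [[0, 0, 0.008], 0], [[0, 0, 0.008], 0], [[0, 0, 0.008], 0], [[0, 0, 0.008], 0]]'

```text
time_s: 25.35
eef_pos: [0.4999, -0.0838, 0.4152]
eef_rot: [0.001, 0.97, 0.245, -0.001]
wrist_force: [-16.1, -0.7, 26.5]
opening: -0.002
```

>>> drive_tool --increments '[[[0, 0, 0.004], 0], [[0, 0, 0.006], 0], [[0, 0, 0.006], 0], [[0, 0, 0.006], 0], [[0, 0, 0.006], 0], [[0, 0, 0.006], 0], [[0, 0, 0.006], 0], [[0, 0, 0.006], 0]]'

```text
time_s: 26.35
eef_pos: [0.4999, -0.0837, 0.415]
eef_rot: [0.002, 0.97, 0.245, -0.001]
wrist_force: [-19.5, 0.3, 33.0]
opening: -0.002
```

Run:
```python
from h import *
import cv2
go([.5007,-.083,.4155])
s=camera("scene")[150:330,230:395]
cv2.imwrite("pics/p7.png",cv2.resize(s,None,fx=3.3,fy=3.3,interpolation=3))
```

```text
t 26.35 pos [ 0.4999 -0.0837  0.415 ] q [-0.399  0.018  1.764 -0.004  1.36   0.678] F [-19.47   0.28  32.95] open -0.002
units to go [ 0.0043 -0.001  -0.0022]
```

View pics/p7.png

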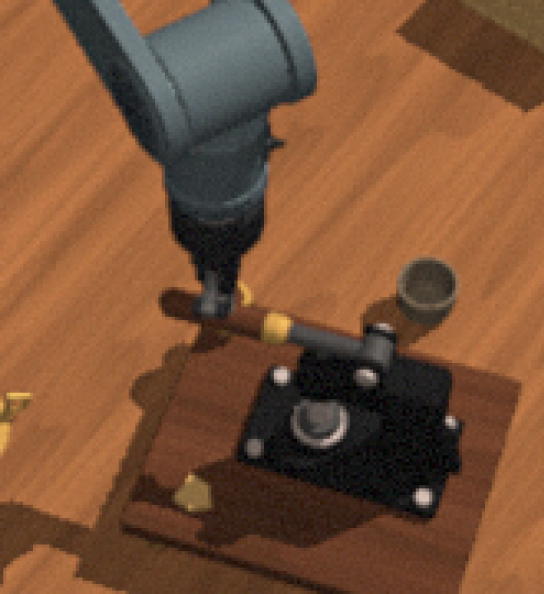

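The lever is at its stop: level, at the predicted height, with the force jumping from 16 to 33 N without further travel. Lifting off so that it springs back.

>>> drive_tool --increments '[[[0, 0, -0.02], 0], [[0, 0, -0.08], 0], [[0, 0, -0.18], 0], [[0, 0, -0.32], 0], [[0, 0, -0.48], 0], [[0, 0, -0.62], 0], [[0, 0, -0.7], 0], [[0, 0, -0.72], 0]]'

```text
time_s: 27.4
eef_pos: [0.5008, -0.0832, 0.5913]
eef_rot: [0.001, 0.97, 0.245, 0.001]
wrist_force: [-0.5, -0.0, 0.1]
opening: 0.002
```

>>> drive_tool --increments '[[[0, -0.05, 0], 0], [[0, -0.15, 0], 0], [[0, -0.3, 0], 0], [[0, -0.45, 0], 0], [[0, -0.6, 0], 0], [[0, -0.73, 0], 0], [[0, -0.79, 0], 0], [[0, -0.8, 0], 0]]'

```text
time_s: 28.4
eef_pos: [0.4053, 0.0936, 0.5902]
eef_rot: [0.0, 0.969, 0.245, -0.0]
wrist_force: [0.3, 0.6, -0.1]
opening: -0.0
```

Run:
```python
from h import *
import cv2
go([.5007,-.083,.4155])
s=cv2.resize(camera("scene")[200:340,240:395],(400,480),interpolation=3);t=cv2.resize(camera("top")[175:295,285:385],None,fx=4,fy=4,interpolation=3)
cv2.imwrite("pics/p8.png",np.hstack([t,s]))
```

```text
t 28.4 pos [0.4053 0.0936 0.5902] q [-0.06  -0.284  1.687 -0.     1.738  1.015] F [ 0.26  0.59 -0.09] open -0.0
units to go [-5.000e-04  8.029e-01  6.989e-01]
```

View pics/p8.png

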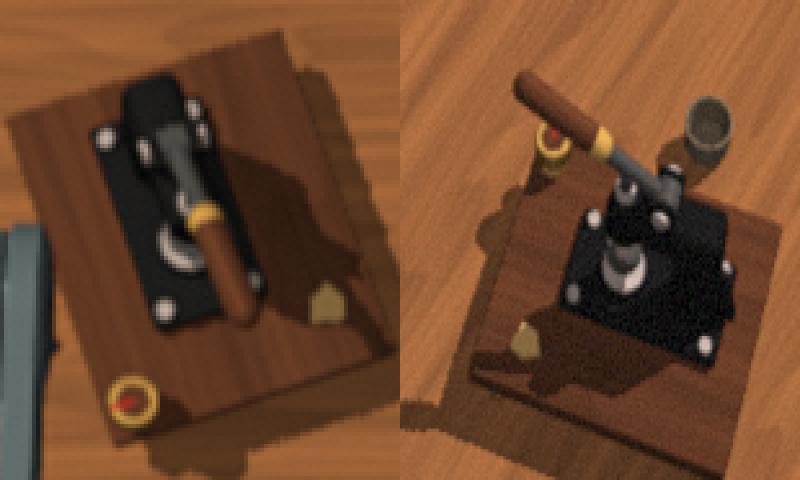

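The lever is back up at rest. The stand, piece_c and cup are in place to within a pixel, and the knob mark is unchanged at (125,403).

```bash
python3 -c "
from bench import *
print(hand_in())"
```

```text
the job is handed in; nothing more can be done
None
```

The screw foot is screwed down so all four feet should carry the stand. The lever went to its stop and sprang back up by itself. I handed the job in at about 28.5 s of the 56 s allowed.

- **Foot:** touching the knob's top with the shut fingertips put the foot joint at about 4.1 to start with. I turned the knob 3.52 rad clockwise in one grip; joint 6's travel and the knob's red mark (about 200°) both show it did not slip.
- **Final value:** a second touch gave about 7.4, while the turn count gave 7.6. The two differ slightly, but both are well inside 6.7 to 8.8. The knob was also much stiffer under the second touch, so that corner is now supported. I could not see the feet directly to check that each one carries weight or that none is lifted.
- **Lever:** I pushed it down to the predicted stop height, where the force rose from 16 to 33 N with only about 0.5 mm more travel. After I lifted off, the last pictures showed it back up at rest.
- **Everything else:** the stand, the piece lying on it and the cup look unmoved to within about a pixel (roughly 3 mm). I did not check the trays, candle holder or kaya board again at the end, but the arm never came near them. At hand-in the robot was clear of everything.

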